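Rock a drill battery into its charging cradle

TASK

Put the drill's battery pack on charge: set its contact end (toe) down in the cradle first with the other end still raised, push it back against the sprung contact shoe, and rock the raised end down behind the end wall until the pack sits flat on the bay floor. Do it gently, feeling the spring and never forcing or ramming the pack, then let go and leave the other things on the bench where they are.

Things in the scene. Friction and masses are not known exactly. Their poses are not given: they have to be found in the camera images.
- pack_mid (a point): Centre of the loose battery pack, half-way up: a black plastic block 84 long (x) x 48 wide (y) x 58 high (z) mm, 0.3 to 0.5 kg, standing on the bench, centre 29 mm up. -x end: toe (two small brass strips low on the face), starts roughly toward the robot; +x end: heel (grey ridges, grey panel on top near it). Grip across the 48 mm width, upper half: when home 46 mm stand above the side walls
- pack_toe (a point): Point on the pack: middle of the bottom edge of its toe end, 42 mm along -x from the centre and 29 mm below it. Same axes as the pack
- pack_heel (a point): Point on the pack: middle of the bottom edge of its heel end, 42 mm along +x from the centre and 29 mm below it. Same axes as the pack
- bay_floor (a point): Floor of the charging cradle's bay (grey plastic, fixed), 20 mm above the bench, right under the pack's centre when home; z up. The pack goes in with its axes along these, toe to -x; home, it is flat on the floor, heel against the heel wall, shoe pushed back 4 mm. Side walls: inner faces y = +-24.8 mm (0.8 mm play a side), 14 mm thick, 12 mm above the floor, no lead-in
- piston: Bystander: aluminium engine piston, 80 mm across, 74 mm high, standing on the bench. Origin at the centre of its underside
- wrench: Bystander: steel wrench 200 mm long lying along its x axis on the bench. Origin on its underside near the middle
- spraycan: Bystander: spray can 64 mm across, 170 mm high, standing. Origin at the centre of its underside
- pack: The battery pack as a body; origin at the centre of its underside, same axes as pack_mid
- cradle: The charging cradle; origin on the bench 20 mm below bay_floor, same axes. Home, the spring holds the pack by friction at both ends, so it needs 10 to 15 N of downward push to go fully down. The sum of all contact forces between pack and cradle must stay under 70 N; at rest at home it is about 30 N, so keep the hand well under 30 N
- heel_wall (a point): On the cradle: middle of the top inner edge of the heel wall, 42 mm along +x from bay_floor and 20 mm above it; same axes. The wall is 16 mm thick and square edged. Outside size of the cradle 132 x 78 mm
- shoe_top (a point): On the sprung steel contact shoe at the bay's -x end: middle of the top edge of its face, at rest 38 mm along -x from bay_floor and 12 mm above it (free bay 80 mm, 4 mm shorter than the pack). Shoe 46 mm wide. It slides to -x, pushing back 6 N at first touch and 2 N more per mm (14 N with the pack home), to a hard stop after 6 mm (18 N). Toe wall behind it 11 mm high
Mind the look-alikes: they are no part of the job. Of the things that look like the pack, the middle-sized one is meant. Leave any blue look-alike of the cradle alone.

How it is judged:
On the way:
1. the pack's toe is down in the bay while its heel is still raised (z of pack_toe in the frame of bay_floor below 0.008 m and x of pack_toe in the frame of bay_floor between -0.05 and -0.025 m and y of pack_toe in the frame of bay_floor between -0.006 and 0.006 m and z of pack_heel in the frame of bay_floor above 0.014 m), for 0.1 s.
At the end, for the whole second after the job is handed in: The pack lies flat in the bay, toe at the shoe: both bottom edges within 2 mm of the bay floor, tilt under 2 degrees, each end within 4 mm of its place along the bay, at rest and released (horizontal distance between each of pack_toe, pack_heel and bay_floor below 0.046 m and x of pack_toe in the frame of bay_floor below -0.038 m and z of each of pack_toe, pack_heel in the frame of bay_floor below 0.002 m and angle between pack_mid's own z axis and vertical below 0.035 rad and linear speed of pack below 0.01 m/s); the robot touches nothing.
It fails at once if pack and cradle pressed together with more than 70 N (contact force between pack and cradle above 70 N).
It fails at once if the robot bears on the cradle with more than 20 N (contact force between any of the fingers, the arm and cradle above 20 N).
It fails at once if a bystander is moved by more than 20 mm (distance of any of piston, wrench, spraycan from where it was at the start of the episode above 0.02 m).
It also fails if it takes over 72 s, if anything falls off the work surface, if the arm or the gripper's body presses on something with over 40 N, if the wrist force passes 120 N, or if a joint passes its speed limit or range.

ROBOT

A 7-joint arm with a two-finger parallel gripper is mounted at the origin on the work surface. World frame = base frame: x ahead of the robot, y to its left, z up, the work surface at z = 0. Lengths are in m, angles in rad, forces in N, time in s.
With the tool pointing down it reaches from about 0.4 to 0.875 m from the base axis. Payload 6.5 kg.
Tool frame: the origin (TCP) lies midway between the tips of the shut fingers; the grasp point (between the pads) lies 19 mm behind it; z points along the fingers, x is the direction in which the jaws open and shut, and the axes are right-handed (so a half turn about z gives the same grasp; the last joint's range is limited). The gripper opens to 88 mm and grips with 3 to 60 N. Pads are 18 mm wide; open, the fingers measure 123 mm over their backs; the gripper's body (75 mm by 187 mm) begins 45 mm behind the grasp point.
Start: joints at [-1.24, 0.536, -0.004, 1.538, 0.003, 1.067, -0.071], TCP at [0.251, 0.599, 0.239] pointing down, gripper open.
Joint ranges: [-2.7, 2.7], [-0.37, 2.16], [-1.27, 1.26], [0.24, 2.4], [-1.31, 4.45], [0.19, 1.91], [-2.76, 2.76]. Speed limits (rad/s): [2.39, 2.39, 3.14, 3.14, 3.14, 3.14, 3.14].

INTERFACE

Orientations are given as [roll, pitch, yaw] about the fixed x, y, z axes, in that order (R = Rz(yaw) Ry(pitch) Rx(roll)).
In Python, from rig import manip gives the robot as it stands. The module is installed in compiled form; this text tells all that it offers. Calls block until the motion is done:
- manip.reach(position, orientation): joint-space move of the TCP to a pose.
- manip.line_to(position, frame=None, v=0.15): straight line of the TCP; frame=None keeps the orientation; v is the mean speed in m/s.
- manip.movej(angles): joint-space move.
- manip.gripper_to(opening): finger opening in m; the grip force is fixed at half the most; returns when the fingers have stopped.
- manip.hold(seconds).
- manip.solve_ik(position, orientation): joint angles nearest the present ones, or None.
- manip.camera(name): name is "scene" or "top"; returns a dict with "image" (480x640x3 uint8, blue, green, red), "fx", "fy", "cx", "cy" (pixels), "extrinsics" (4x4, takes a point from camera to world coordinates). Camera axes: x right, y down, z forward; pixel columns grow to the right and rows downward; lengths in m; the calibration is good to about 2 mm. A picture is of the moment at which its call begins. There is no depth.
A pose or a line that the arm cannot do raises manip.IKError and nothing moves.
- manip.close_job(): hands the job in, once; it reports no verdict.
Trained networks look in a picture, given as the dict that the camera call returned (one of the last four; its "shot" number tells which), for a name from the list of things; names that differ only in an ending like _2 or _b are one class to them, and where a whole thing is asked for, a point or a joint stands for the part that bears it (a point fixed in the world has none). Each returns a list of dicts, best first, with "confidence" (0 to 1); they miss things now and then, are a little off and sometimes report something else, mostly with a low value. They report only what shows in the picture. A call takes as long as a camera call. They do not tell look-alikes from the thing itself.
- manip.recognise(picture, target): "extent" ([left, top, right, bottom] in pixels, round what is visible of it).
- manip.masks_of(picture, target): "region" (480x640 bool, what is visible of it) and "extent" ([left, top, right, bottom] in pixels, round what is visible of it).
- manip.spot_point(picture, target): "at" ([column, row] in pixels: a listed point, or the origin of a listed thing).
Readings, each from a call of its own:
- manip.get_t(): time.
- manip.get_joint_positions(): joint angles.
- manip.get_joint_velocities(): joint speeds.
- manip.get_joint_efforts(): joint torques, N m.
- manip.get_position(): TCP position.
- manip.get_ee_rot(): TCP orientation.
- manip.get_ft_force(): force on the tool from outside, world axes, zero at the start.
- manip.get_ft_torque(): the same for the moment, N m.
- manip.get_width(): finger opening in m.
Only numpy, scipy, OpenCV 4.12 (cv2) and the standard library are available. Lean on these libraries where they do the work, as an engineer would, in place of code of your own. Each camera call takes 0.05 s, during which the arm holds its last target. There are 200 camera calls.

## Working session

There is one attempt and no reset: what is moved stays moved. The work goes in short steps, each a Python script; the robot and the scene stay as the last script left them, time stands still between calls to the robot, and variables do not carry over. Pictures are saved under pics/ and viewed, about 8 in all and at most 12, crops included, and the job is handed in when it is done.

```bash
mkdir -p pics; cat > h.py <<'E'
import numpy as np, cv2
from rig import manip as m
def ray(p,uv):
    E=np.array(p["extrinsics"]);d=E[:3,:3]@np.array([(uv[0]-p["cx"])/p["fx"],(uv[1]-p["cy"])/p["fy"],1]);return E[:3,3],d
def onz(p,uv,z):
    o,d=ray(p,uv);return o+d*(z-o[2])/d[2]
def proj(p,X):
    E=np.linalg.inv(np.array(p["extrinsics"]));q=E[:3,:3]@np.array(X)+E[:3,3];return np.array([p["fx"]*q[0]/q[2]+p["cx"],p["fy"]*q[1]/q[2]+p["cy"]])
E
cat > a.py <<'E'
from h import *
for n in("top","scene"):
    p=m.camera(n);cv2.imwrite(f"pics/{n}0.png",p["image"]);print(n,p["fx"],np.round(p["extrinsics"],3).tolist())
    for t,z in(("pack_mid",.029),("pack_toe",0),("pack_heel",0),("bay_floor",.02),("heel_wall",.04),("shoe_top",.032),("piston",0),("wrench",0),("spraycan",0)):
        for r in m.spot_point(p,t)[:4]:print(t,round(r["confidence"],2),np.round(r["at"]),onz(p,r["at"],z).round(3))
    for r in m.masks_of(p,"pack")+m.masks_of(p,"cradle"):
        print("mask",round(r["confidence"],2),np.round(r["extent"]),r["region"].sum(),p["image"][r["region"]].mean(0).round())
print(m.get_t())
E
python3 a.py
```

```text
top 491.1626453334563 [[0.004, -0.986, 0.168, 0.411], [-1.0, -0.002, 0.015, 0.012], [-0.014, -0.168, -0.986, 0.989], [0.0, 0.0, 0.0, 1.0]]
pack_mid 0.83 [388. 216.] [ 0.633 -0.122  0.029]
pack_mid 0.82 [469. 324.] [ 0.421 -0.273  0.029]
pack_mid 0.78 [407. 272.] [ 0.522 -0.157  0.029]
pack_mid 0.7 [242. 300.] [0.466 0.166 0.029]
pack_toe 0.92 [402. 231.] [ 0.609 -0.156  0.   ]
pack_toe 0.8 [409. 294.] [ 0.481 -0.165  0.   ]
pack_toe 0.79 [481. 303.] [ 0.463 -0.308  0.   ]
pack_toe 0.37 [400. 255.] [ 0.559 -0.15   0.   ]
pack_heel 0.84 [402. 254.] [ 0.561 -0.153  0.   ]
pack_heel 0.81 [446. 348.] [ 0.375 -0.234 -0.   ]
pack_heel 0.62 [337. 349.] [ 0.372 -0.02   0.   ]
pack_heel 0.56 [376. 216.] [ 0.64  -0.103  0.   ]
bay_floor 0.89 [243. 286.] [0.493 0.166 0.02 ]
bay_floor 0.6 [161. 289.] [0.488 0.328 0.02 ]
heel_wall 0.86 [159. 268.] [0.527 0.328 0.04 ]
heel_wall 0.75 [246. 263.] [0.537 0.158 0.04 ]
shoe_top 0.64 [161. 305.] [0.455 0.323 0.032]
shoe_top 0.43 [244. 300.] [0.465 0.162 0.032]
piston 0.6 [326. 160.] [0.761 0.    0.   ]
piston 0.31 [240. 281.] [0.505 0.175 0.   ]
wrench 0
[... 998 characters left out ...]
0.502 0.163 0.02 ]
bay_floor 0.6 [369. 174.] [0.489 0.33  0.02 ]
heel_wall 0.94 [353. 212.] [0.542 0.163 0.04 ]
heel_wall 0.64 [249. 321.] [ 0.543 -0.178  0.04 ]
heel_wall 0.63 [382. 170.] [0.52  0.338 0.04 ]
shoe_top 0.59 [327. 202.] [0.471 0.17  0.032]
shoe_top 0.44 [360. 164.] [0.456 0.342 0.032]
piston 0.82 [412. 315.] [0.759 0.008 0.   ]
wrench 0.87 [242. 247.] [ 0.379 -0.017  0.   ]
spraycan 0.92 [451. 210.] [0.705 0.328 0.   ]
mask 0.88 [288. 309. 332. 349.] 994 [66. 67. 69.]
mask 0.78 [131. 284. 185. 377.] 3960 [58. 61. 62.]
mask 0.6 [219. 283. 274. 335.] 2166 [62. 63. 65.]
mask 0.84 [338. 155. 410. 199.] 1755 [180.  97.  46.]
mask 0.75 [299. 188. 378. 241.] 2197 [141. 145. 146.]
1.2
```

```bash
python3 -c "
import cv2
a=cv2.imread('pics/top0.png')[230:350,200:520];b=cv2.imread('pics/scene0.png')[150:390,120:440]
a=cv2.resize(a,None,fx=2.4,fy=2.4,interpolation=2);cv2.imwrite('pics/c1.png',a)
cv2.imwrite('pics/c2.png',cv2.resize(b,None,fx=2.4,fy=2.4,interpolation=2))"
```

```text
(no output)
```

View pics/c1.png

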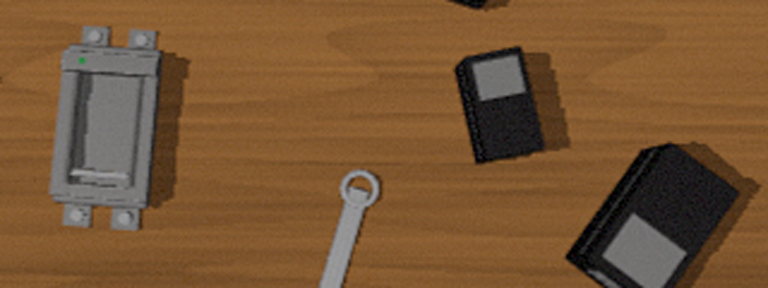

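View pics/c2.png

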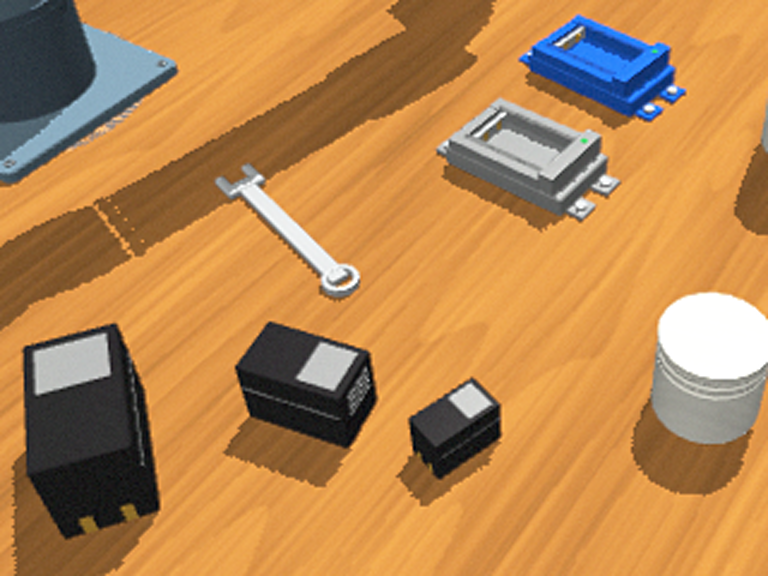

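```bash
cat > fit.py <<'E'
from h import *
from scipy.optimize import minimize
from scipy.ndimage import map_coordinates
def box(x0,x1,y0,y1,z,zb=None):
    c=[(x0,y0),(x1,y0),(x1,y1),(x0,y1)];s=[((*c[i],z),(*c[(i+1)%4],z)) for i in range(4)]
    return s
PACK=box(-.042,.042,-.024,.024,.058)
CR=[((-.044,s*.0248,.032),(.042,s*.0248,.032)) for s in(1,-1)]+[((-.074,s*.039,.031),(.042,s*.039,.032)) for s in(1,-1)]+box(.042,.058,-.039,.039,.04)
def grads(p,sg=1.0):
    g=cv2.GaussianBlur(cv2.cvtColor(p["image"],cv2.COLOR_BGR2GRAY).astype(float),(0,0),sg)
    g=np.log(g+10);return np.gradient(g)
def score(q,segs,views):
    x,y,a=q;c,s=np.cos(a),np.sin(a);R=np.array([[c,-s,0],[s,c,0],[0,0,1]]);tot=0
    for p,(gy,gx) in views:
        for A,B in segs:
            P=[R@np.array(A)+[x,y,0],R@np.array(B)+[x,y,0]];u=proj(p,P[0]);v=proj(p,P[1]);n=np.array([-(v-u)[1],(v-u)[0]]);L=np.linalg.norm(n);n/=L
            t=np.linspace(.05,.95,30)[:,None];w=u+(v-u)*t
            d=map_coordinates(gx,[w[:,1],w[:,0]],order=1)*n[0]+map_coordinates(gy,[w[:,1],w[:,0]],order=1)*n[1]
            tot+=abs(d.mean())*L/40
    return -tot
def fit(q0,segs,pics,r=.012):
    V=[(p,grads(p,1.5)) for p in pics];best=min(((score((q0[0]+a,q0[1]+b,q0[2]+c),segs,V),(q0[0]+a,q0[1]+b,q0[2]+c)) for a in np.linspace(-r,r,9) for b in np.linspace(-r,r,9) for c in np.linspace(-.15,.15,9)),key=lambda t:t[0])
    V=[(p,grads(p,.8)) for p in pics]
    o=minimize(score,best[1],(segs,V),method="Nelder-Mead",options=dict(initial_simplex=[np.array(best[1])+d for d in([0,0,0],[.002,0,0],[0,.002,0],[0,0,.03])],xatol=1e-5,fatol=1e-6));return o.x,o.fun
def draw(p,q,segs,im):
    c,s=np.cos(q[2]),np.sin(q[2]);R=np.array([[c,-s,0],[s,c,0],[0,0,1]])
    for A,B in segs:
        u,v=[proj(p,R@np.array(X)+[q[0],q[1],0])*4 for X in(A,B)];cv2.line(im,tuple(np.int32(u+1.5)),tuple(np.int32(v+1.5)),(0,0,255),1)
E
cat > b.py <<'E'
from fit import *
T=m.camera("top");S=m.camera("scene")
for nm,q0,sg in(("pack",(.521,-.155,.17),PACK),("cradle",(.497,.165,-.08),CR)):
    for l,ps in(("top",[T]),("scene",[S]),("both",[T,S])):
        q,f=fit(q0,sg,ps);print(nm,l,q.round(4),round(f,3))
        if l=="top":
            im=cv2.resize(T["image"],None,fx=4,fy=4,interpolation=2);draw(T,q,sg,im);c=(proj(T,[q[0],q[1],.03])*4).astype(int);cv2.imwrite(f"pics/_{nm}.png",im[c[1]-190:c[1]+190,c[0]-190:c[0]+190])
        if l=="scene" :
            im=cv2.resize(S["image"],None,fx=4,fy=4,interpolation=2);draw(S,q,sg,im);c=(proj(S,[q[0],q[1],.03])*4).astype(int);cv2.imwrite(f"pics/_{nm}s.png",im[c[1]-190:c[1]+190,c[0]-190:c[0]+190])
a=[cv2.imread(f"pics/_{n}.png") for n in("pack","packs","cradle","cradles")]
cv2.imwrite("pics/f1.png",cv2.resize(np.vstack([np.hstack(a[:2]),np.hstack(a[2:])]),(600,600),interpolation=3))
print(m.get_t())
E
python3 b.py
```

```text
pack top [ 0.5152 -0.1497  0.1861] -1.087
pack scene [ 0.5217 -0.1543  0.2076] -1.04
pack both [ 0.5153 -0.1496  0.1963] -1.425
cradle top [ 0.5029  0.1636 -0.0694] -0.976
cradle scene [ 0.5031  0.1518 -0.0694] -0.768
cradle both [ 0.5036  0.1641 -0.0672] -1.66
1.3
```

View pics/f1.png

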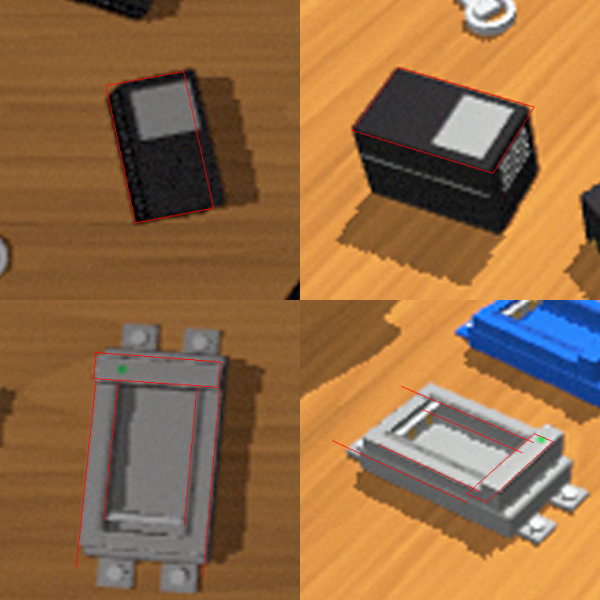

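```bash
cat > c.py <<'E'
from fit import *
import fit
CR2=[((-.055,s*.0248,.032),(.042,s*.0248,.032)) for s in(1,-1)]+[((-.055,s*.039,.032),(.042,s*.039,.032)) for s in(1,-1)]+box(.042,.058,-.039,.039,.04)
T=m.camera("top");S=m.camera("scene")
for ps in([T],[S],[T,S]):print(*fit.fit((.502,.163,-.068),CR2,ps,r=.005))
def ik(p,o):
    j=m.solve_ik(p,o);return None if j is None else np.round(j,2)
from scipy.spatial.transform import Rotation as Ro
for s in(1,-1):
    print(s,ik([.521,-.1545,.027],[np.pi,0,.2+s*np.pi/2]))
    for th in(0,.2,.35):
        R=Ro.from_euler("xyz",[0,-th,-.068])*Ro.from_euler("xyz",[np.pi,0,s*np.pi/2]);print(th,ik([.503,.163,.06],R.as_euler("xyz")))
print(m.get_t(),m.get_ft_force())
E
python3 c.py
```

```text
[ 0.50278515  0.16369763 -0.07307204] -0.9493919069117842
[ 0.50418998  0.16696983 -0.07320824] -0.8655312219322433
[ 0.50349758  0.1641126  -0.07126947] -1.6716362820786932
1 [ 0.15  0.68  0.07  1.94 -0.09  0.53  2.06]
0 [-0.43  0.6   0.04  1.97 -0.05  0.57  1.15]
0.2 [-0.53  0.55  0.08  2.12  0.2   0.3   0.86]
0.35 [-0.52  0.54  0.    2.22  1.15  0.21 -0.13]
-1 [-0.09  0.72  0.39  1.95 -0.49  0.56 -0.73]
0 [-0.78  0.67  0.5   1.99 -0.54  0.62 -1.56]
0.2 [-0.8   0.59  0.42  2.14 -0.45  0.31 -1.68]
0.35 None
1.4 [ 0.20853205 -0.03609764  0.33796444]
```

```bash
cat > k.py <<'E'
from fit import *
from scipy.spatial.transform import Rotation as Ro
AL=.2; GP=np.array([0,0,.046])
TR=Ro.from_euler("y",AL)*Ro.from_euler("xyz",[np.pi,0,np.pi/2])   # tool rot in pack frame
TT=GP+TR.apply([0,0,.019])                                        # TCP in pack frame
def tool(P,yaw,th=0):
    """pack underside centre P, yaw, heel-up tilt th -> TCP pose"""
    R=Ro.from_euler("xyz",[0,-th,yaw]);return list(np.array(P)+R.apply(TT)),list((R*TR).as_euler("xyz"))
def F():return np.round(m.get_ft_force(),1)
E
cat > d.py <<'E'
from k import *
P=[.521,-.1545,0];y=.2
m.gripper_to(.075)
p,o=tool([P[0],P[1],.13],y);m.reach(p,o);print(m.get_t())
p,o=tool(P,y);m.line_to(p,v=.1);print(m.get_t(),F())
S=m.camera("scene");cv2.imwrite("pics/g1.png",S["image"][220:400,160:400])
m.gripper_to(.03);print(m.get_t(),m.get_width(),F())
p,o=tool([P[0],P[1],.12],y);m.line_to(p,v=.12);print(m.get_t(),m.get_width(),F())
S=m.camera("scene");cv2.imwrite("pics/g2.png",S["image"][160:400,120:440])
a=[cv2.resize(cv2.imread(f"pics/g{i}.png"),(400,300)) for i in(1,2)];cv2.imwrite("pics/g.png",np.hstack(a))
E
python3 d.py
```

```text
4.625
6.075 [0.  0.9 0.5]
6.65 0.047710418695730894 [ 0.3 -0.7  1.1]
7.8 0.04750461070264234 [-0.2  0.5 -3.2]
```

View pics/g.png

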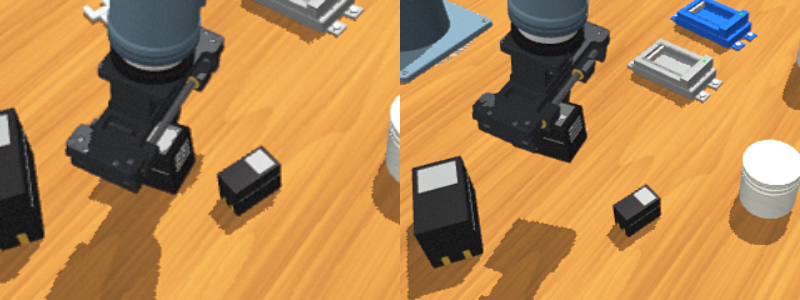

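```bash
cat >> k.py <<'E'
C=[.5032,.1641,.02];YW=-.0715
def toe(t,z,th,dy=0,dyaw=0):
    """TCP pose with pack_toe at (t,dy,z) in the bay frame"""
    Rb=Ro.from_euler("z",YW);c=Rb.apply(np.array([t,dy,z])+Ro.from_euler("xyz",[0,-th,dyaw]).apply([.042,0,0]))+C
    return tool(c,YW+dyaw,th)
def mv(t,z,th,dy=0,v=.05,dyaw=0):
    p,o=toe(t,z,th,dy,dyaw);m.line_to(p,o,v=v)
def FB(F0=0):return np.round(Ro.from_euler("z",-YW).apply(np.array(m.get_ft_force())-F0),1)
def TB(T0=0):return np.round(Ro.from_euler("z",-YW).apply(np.array(m.get_ft_torque())-T0),2)
E
cat > e.py <<'E'
from k import *
p,o=toe(-.031,.09,.32);m.reach(p,o);print(m.get_t())
mv(-.031,.02,.32,v=.08);m.hold(.2);F0=np.array(m.get_ft_force());T0=np.array(m.get_ft_torque());print(m.get_t(),F0,T0)
np.save("f0.npy",[F0,T0])
S=m.camera("scene");cv2.imwrite("pics/h1.png",cv2.resize(S["image"][150:270,260:420],None,fx=4,fy=4,interpolation=2))
T=m.camera("top");cv2.imwrite("pics/h2.png",cv2.resize(T["image"][220:350,180:320],None,fx=4,fy=4,interpolation=2))
for i in range(22):
    z=.019-.001*i;mv(-.031,z,.32,v=.02);f=FB(F0)
    if f[2]>1:print(round(z,4),f,TB(T0),m.get_t())
    if f[2]>4:break
e=np.array(m.get_position())-toe(-.031,z,.32)[0];print(z,f,e.round(4),m.get_t())
E
python3 e.py
```

```text
9.0667
10.2917 [-0.00636113 -0.20608619 -2.16898478] [ 0.03780505  0.17186637 -0.03386948]
0.0 [-0.7 -0.9  6.9] [-0.16  0.1  -0.01] 15.3917
0.0 [-0.7 -0.9  6.9] [0.0008 0.     0.0006] 15.3917
```

View pics/h1.png

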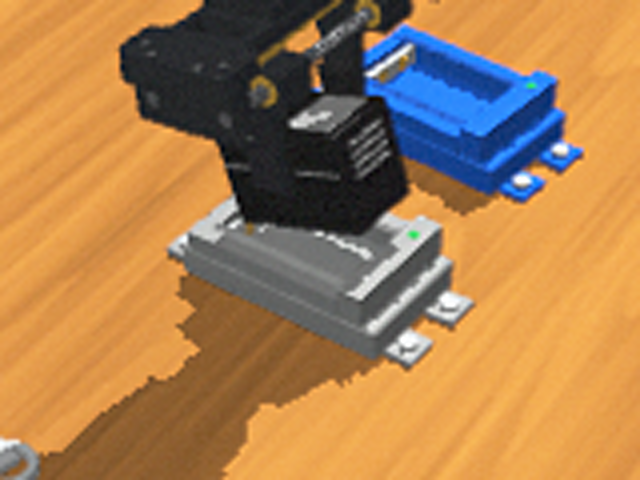

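```bash
cat > f.py <<'E'
from k import *
F0,T0=np.load("f0.npy")
mv(-.031,.001,.32,v=.02);print(FB(F0),TB(T0))
Y=[]
for s in(1,-1):
    for i in range(0,9):
        dy=s*.0004*i;mv(-.031,.001,.32,dy,v=.02);f=FB(F0)
        if abs(f[1])>3:break
    Y.append(dy);print("y",s,round(dy,4),f,TB(T0))
dy=sum(Y)/2;mv(-.031,.001,.32,dy,v=.02);print(dy,FB(F0),m.get_t())
np.save("dy.npy",dy)
E
python3 f.py
```

```text
[0.1 0.7 0.4] [-0.03 -0.01  0.05]
y 1 0.0016 [-0.4 -5.2  1.6] [-1.27  0.06 -0.02]
y -1 -0.002 [-0.1  4.6 -2.5] [1.16 0.09 0.05]
-0.00019999999999999998 [-0.2 -0.1 -0.7] 18.6417
```

```bash
cat > g.py <<'E'
from k import *
F0,T0=np.load("f0.npy");dy=float(np.load("dy.npy"))
for i in range(1,16):
    t=-.031-.0006*i;mv(t,.0005,.32,dy,v=.02);f=FB(F0);print(round(t,4),f,TB(T0))
    if f[0]>12.5 or abs(f[2])>12:break
print(m.get_t(),m.get_width())
S=m.camera("scene");cv2.imwrite("pics/i1.png",cv2.resize(S["image"][150:270,260:420],None,fx=4,fy=4,interpolation=2))
E
python3 g.py
```

```text
-0.0316 [ 1.8 -1.1  4.3] [-0.47 -0.2   0.06]
-0.0322 [ 1.4 -2.5  4.9] [-0.57 -0.53  0.03]
-0.0328 [ 4.  -2.3  4.7] [-0.64 -0.92  0.07]
-0.0334 [ 4.8 -1.7  5. ] [-0.72 -1.23  0.02]
-0.034 [ 6.1 -3.1  3.9] [-0.73 -1.43  0.06]
-0.0346 [ 7.9 -4.1  2.6] [-0.77 -1.72  0.05]
-0.0352 [ 8.5 -2.8  1.6] [-0.75 -1.89  0.1 ]
-0.0358 [ 8.  -1.5  1.4] [-0.73 -1.99  0.06]
-0.0364 [ 8.8 -2.5  1.7] [-0.72 -2.09  0.09]
-0.037 [ 9.5 -2.4  1.1] [-0.76 -2.2   0.06]
-0.0376 [10.4 -3.5  0.4] [-0.8  -2.38  0.03]
-0.0382 [ 9.8 -2.3  0.4] [-0.76 -2.43  0.08]
-0.0388 [10.2 -2.6  1.2] [-0.89 -2.47  0.05]
-0.0394 [11.  -2.6  2.3] [-0.84 -2.53  0.03]
-0.04 [11.8 -4.6  2.4] [-0.93 -2.59  0.06]
22.3917 0.04762448058762448
```

View pics/i1.png

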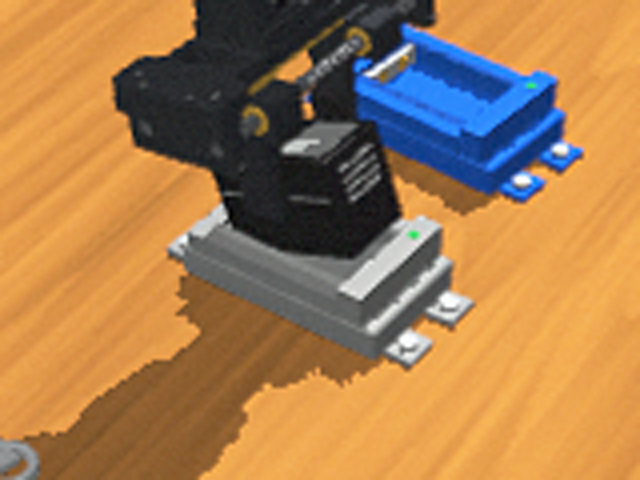

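```bash
cat > v.py <<'E'
from k import *
p=m.camera("scene");V=grads(p,.8);CS=np.array([.5042,.1670,.02]);YS=-.0725
L=.042;W=.024;H=.058
SEG=[((L,-W,0),(L,W,0)),((L,-W,0),(L,-W,H)),((L,W,H*.6),(L,W,H)),((L,-W,H),(L,W,H)),((.01,-W,0),(L,-W,0)),((.025,-W,H),(L,-W,H))]
def uv(q,X):
    x,z,th,dy=q;R=Ro.from_euler("z",YS);return proj(p,R.apply(np.array([x,dy,z])+Ro.from_euler("y",-th).apply(np.array(X)-[L,0,0]))+CS)
def sc(q):
    gy,gx=V;s=0
    for A,B in SEG:
        u,v=uv(q,A),uv(q,B);n=np.array([-(v-u)[1],(v-u)[0]]);l=np.linalg.norm(n);n/=l
        w=u+(v-u)*np.linspace(.05,.95,20)[:,None]
        s+=abs((map_coordinates(gx,[w[:,1],w[:,0]],order=1)*n[0]+map_coordinates(gy,[w[:,1],w[:,0]],order=1)*n[1]).mean())
    return -s
best=min(((sc((x,z,t,0)),x,z,t) for x in np.arange(.034,.052,.0015) for z in np.arange(-.002,.036,.002) for t in np.arange(-.05,.5,.04)))
q=minimize(sc,[*best[1:],0],method="Nelder-Mead",options=dict(initial_simplex=[np.array([*best[1:],0])+d for d in([0]*4,[.001,0,0,0],[0,.001,0,0],[0,0,.02,0],[0,0,0,.001])])).x
print("heel x,z,th,dy",q.round(4),"toe",(q[0]-.084*np.cos(q[2])).round(4),(q[1]-.084*np.sin(q[2])).round(4),"t",m.get_t())
E
cat > g2.py <<'E'
import v
from k import *
a,b=toe(-.04,.0005,.32,float(np.load("dy.npy")));print(np.round(Ro.from_euler("z",-YW).apply(np.array(m.get_position())-a),4))
R1=Ro.from_euler("xyz",m.get_ee_rot());print((R1*Ro.from_euler("xyz",b).inv()).as_rotvec().round(4))
E
python3 g2.py
```

```text
heel x,z,th,dy [ 0.0454  0.0369  0.3515 -0.0078] toe -0.0335 0.008 t 22.4917
[0.0044 0.0001 0.0014]
[ 0.0012 -0.0083 -0.0012]
```

```bash
cat > v2.py <<'E'
import v
from v import *
q3=minimize(lambda a:sc((a[0],a[1],a[2],0)),[.043,.026,.33],method="Nelder-Mead",options=dict(initial_simplex=[[.043,.026,.33],[.045,.026,.33],[.043,.028,.33],[.043,.026,.36]])).x
q3=(*q3,0);print(np.round(q3,4),sc(q3),sc(q),"toe",q3[0]-.084*np.cos(q3[2]),q3[1]-.084*np.sin(q3[2]))
k=5;o=np.array([285,160]);im=cv2.resize(p["image"][160:260,285:405],None,fx=k,fy=k,interpolation=2)
def ln(u,v,c):cv2.line(im,*[tuple(np.int32((w-o+.5)*k)) for w in(u,v)],c,1)
for A,B in SEG:ln(uv(q3,A),uv(q3,B),(0,0,255))
for A,B in SEG:ln(uv(q,A),uv(q,B),(0,255,0))
R=Ro.from_euler("z",YS)
for A,B in box(.042,.058,-.039,.039,.02)+[((-.055,-.0248,.012),(.042,-.0248,.012)),((-.055,-.039,.012),(.042,-.039,.012))]:ln(proj(p,R.apply(A)+CS),proj(p,R.apply(B)+CS),(255,255,0))
cv2.imwrite("pics/j1.png",im)
E
python3 v2.py
```

```text
heel x,z,th,dy [ 0.0456  0.0372  0.3482 -0.0082] toe -0.0334 0.0086 t 22.5417
[0.0406 0.0304 0.3653 0.    ] -1.8130698427242278 -1.8270226698223857 toe -0.03781173852159366 0.0004008340879294997
```

View pics/j1.png

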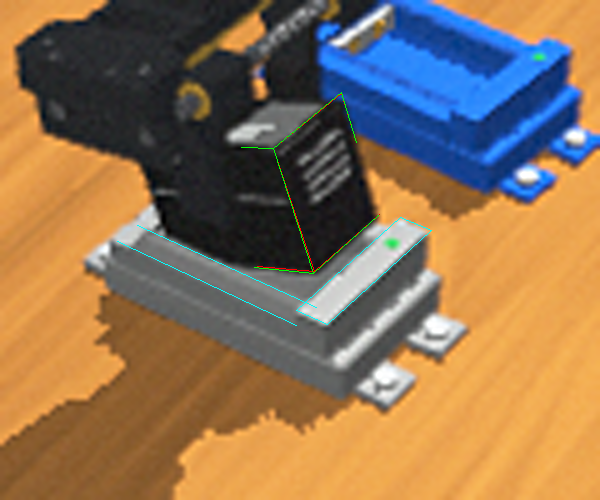

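```bash
cat > r.py <<'E'
from k import *
import sys
F0,T0=np.load("f0.npy");dy=float(np.load("dy.npy"))
L=.042;W=.024;H=.058;CS=np.array([.5042,.1670,.02]);YS=-.0725
SEG=[((L,-W,0),(L,W,0)),((L,-W,0),(L,-W,H)),((L,W,H*.6),(L,W,H)),((L,-W,H),(L,W,H)),((.01,-W,0),(L,-W,0)),((.025,-W,H),(L,-W,H))]
def see(q0):
    p=m.camera("scene");gy,gx=grads(p,.8);R=Ro.from_euler("z",YS)
    def sc(q):
        s=0;x,z,th=q
        for A,B in SEG:
            u,v=[proj(p,R.apply(np.array([x,0,z])+Ro.from_euler("y",-th).apply(np.array(X)-[L,0,0]))+CS) for X in(A,B)]
            n=np.array([-(v-u)[1],(v-u)[0]]);n/=np.linalg.norm(n);w=u+(v-u)*np.linspace(.05,.95,20)[:,None]
            s+=abs((map_coordinates(gx,[w[:,1],w[:,0]],order=1)*n[0]+map_coordinates(gy,[w[:,1],w[:,0]],order=1)*n[1]).mean())
        return -s
    q0=np.array(q0);q=minimize(sc,q0,method="Nelder-Mead",options=dict(initial_simplex=[q0,q0+[.0015,0,0],q0+[0,.002,0],q0+[0,0,.03]])).x
    return q
def toeof(q):return np.round([q[0]-.084*np.cos(q[2]),q[1]-.084*np.sin(q[2])],4)
E
cat > s1.py <<'E'
from r import *
q=np.array([.0406,.0304,.365])
off=np.array([-.0022,.0001,-.045])   # command minus truth: t,z,theta
for tht in(.335,.305,.275,.25):
    t=.0414-.084*np.cos(tht);mv(t+off[0],0+off[1],tht+off[2],dy,v=.03);f=FB(F0)
    q=see([q[0],.084*np.sin(tht),tht]);print(tht,f,TB(T0)[1],"heel",q.round(4),"toe",toeof(q),m.get_t())
    if np.linalg.norm(f)>20:break
E
python3 s1.py
```

```text
0.335 [10.6 -4.1  5.8] -2.62 heel [0.0424 0.0283 0.3524] toe [-0.0365 -0.0007] 22.8417
0.305 [11.7 -2.   5.4] -2.76 heel [0.0432 0.0264 0.3386] toe [-0.0361 -0.0015] 23.1417
0.275 [12.4 -3.1  5.7] -2.81 heel [0.0429 0.0239 0.3001] toe [-0.0374 -0.0009] 23.4417
0.25 [ 8.2 -3.4 11. ] -2.1 heel [0.0427 0.0234 0.2958] toe [-0.0377 -0.0011] 23.7417
```

```bash
cat > s2.py <<'E'
from r import *
q=np.array([.0427,.0234,.296])
for c in(-.0432,-.0442,-.0452,-.0462):
    mv(c,.0006,.235,dy,v=.03);f=FB(F0)
    q=see(q);print(c,f,TB(T0)[1],"heel",q.round(4),"toe",toeof(q),m.get_t())
    if np.linalg.norm(f)>20 or q[0]<.0408:break
print(m.get_width())
E
python3 s2.py
```

```text
-0.0432 [11.2 -3.5  3.4] -2.78 heel [0.0423 0.0264 0.3396] toe [-0.0369 -0.0016] 24.0417
-0.0442 [13.  -2.2  4.1] -3.05 heel [0.0417 0.0264 0.3341] toe [-0.0376 -0.0012] 24.3417
-0.0452 [13.1 -3.4  4.1] -3.18 heel [0.041  0.0267 0.3316] toe [-0.0384 -0.0006] 24.6417
-0.0462 [13.8 -4.3  5.9] -3.33 heel [0.0412 0.0278 0.3489] toe [-0.0378 -0.0009] 24.9417
0.04758950326451394
```

```bash
cat > s3.py <<'E'
from r import *
q=np.array([.0412,.0278,.345]);c=-.0462;th=.235
for i in range(14):
    th-=.03;c-=.0003+np.clip((q[0]-.0411)*.8,-.0005,.0012)
    mv(c,.0004,th,dy,v=.03);f=FB(F0)
    q=see([q[0],q[1]-.002,q[2]-.025]);print(round(c,4),round(th,3),f,TB(T0)[1],"heel",q.round(4),"toe",toeof(q),round(m.get_t(),2))
    if np.linalg.norm(f)>21 or q[2]<.08:break
np.save("st.npy",[*q,c,th])
E
python3 s3.py
```

```text
-0.0466 0.205 [13.3 -2.7  9.3] -3.15 heel [0.0421 0.0254 0.3261] toe [-0.0375 -0.0015] 25.24
-0.0477 0.175 [13.9 -3.4  9.4] -3.28 heel [0.0421 0.0233 0.2996] toe [-0.0381 -0.0015] 25.54
-0.0488 0.145 [ 9.4 -4.  19.9] -2.42 heel [0.0419 0.023  0.2872] toe [-0.0387 -0.0008] 25.84
```

```bash
cat > s4.py <<'E'
from r import *
q=np.array([.0415,.026,.32])
mv(-.0480,.0004,.21,dy,v=.03)
for c in(-.0492,-.0504,-.0514,-.0522,-.053):
    mv(c,.0004,.205,dy,v=.03);f=FB(F0)
    q=see(q);print(c,f,TB(T0)[1],"heel",q.round(4),"toe",toeof(q),round(m.get_t(),2))
    if np.linalg.norm(f)>20 or q[0]<.0398:break
th=.205
while th>.06:
    th-=.03;c-=.0004;mv(c,.0004,th,dy,v=.03);f=FB(F0)
    q=see([q[0],q[1]-.002,q[2]-.025]);print(round(c,4),round(th,3),f,TB(T0)[1],"heel",q.round(4),"toe",toeof(q),round(m.get_t(),2))
    if np.linalg.norm(f)>22:break
E
python3 s4.py
```

```text
-0.0492 [14.9 -4.3 12.4] -3.51 heel [0.0418 0.0284 0.3563] toe [-0.0369 -0.0009] 26.39
-0.0504 [17.6 -4.3 11.5] -3.88 heel [0.0414 0.0285 0.3563] toe [-0.0373 -0.0008] 26.69
-0.0508 0.175 [15.3 -3.8 15.5] -3.59 heel [0.0418 0.0262 0.3204] toe [-0.0379 -0.0003] 26.99
```

```bash
cat > s5.py <<'E'
from r import *
q=np.array([.0415,.0265,.31])
mv(-.0490,.003,.17,dy,v=.03)
for c in(-.0500,-.0510,-.052,-.053,-.054,-.055):
    mv(c,.003,.165,dy,v=.03);f=FB(F0)
    q=see(q);print(c,f,TB(T0)[1],"heel",q.round(4),"toe",toeof(q),round(m.get_t(),2))
    if np.linalg.norm(f)>22 or f[0]>18.5 or q[0]<.0398:break
np.save("st.npy",[*q,c])
e=Ro.from_euler("z",-YW).apply(np.array(m.get_position())-toe(c,.003,.165,dy)[0]);R=(Ro.from_euler("z",-YW)*Ro.from_euler("xyz",m.get_ee_rot())*TR.inv()*Ro.from_euler("z",0)).as_rotvec()
print(e.round(4),R.round(3))
S=m.camera("scene");cv2.imwrite("pics/k1.png",cv2.resize(S["image"][160:260,285:405],None,fx=5,fy=5,interpolation=2))
E
python3 s5.py
```

```text
-0.05 [13.4 -3.   7.8] -3.15 heel [0.0415 0.0286 0.3505] toe [-0.0374 -0.0003] 27.55
-0.051 [13.6 -2.6  8.2] -3.39 heel [0.0405 0.0285 0.3436] toe [-0.0386  0.0002] 27.85
-0.052 [15.1 -3.5  8.3] -3.5 heel [0.0402 0.0291 0.3446] toe [-0.0389  0.0007] 28.15
-0.053 [15.9 -3.8  8.1] -3.55 heel [0.0401 0.0301 0.3578] toe [-0.0386  0.0007] 28.45
-0.054 [15.3 -3.7 10. ] -3.75 heel [0.0396 0.0302 0.3662] toe [-0.0388  0.0001] 28.75
[0.0084 0.0005 0.0027] [ 0.003 -0.181 -0.002]
```

View pics/k1.png

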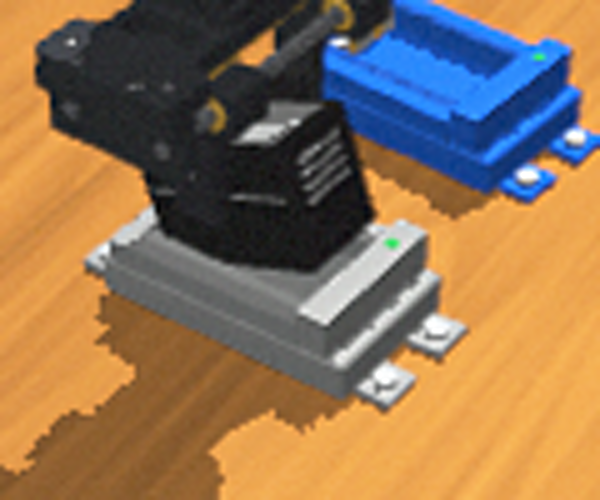

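```bash
cat > s6.py <<'E'
from r import *
q=np.load("st.npy")[:3];c=-.054;th=.165;z=.0025
for i in range(12):
    th-=.03;c-=.0004+np.clip((q[0]-.0398)*1.0,-.0005,.0012)
    mv(c,z,th,dy,v=.03);f=FB(F0)
    q=see([q[0],q[1]-.002,q[2]-.025]);print(round(c,4),round(th,3),f,TB(T0)[1],"heel",q.round(4),"toe",toeof(q),round(m.get_t(),2))
    if f[0]>20 or f[2]>20 or q[2]<.15:break
np.save("st.npy",[*q,c]);np.save("st2.npy",[c,z,th])
E
python3 s6.py
```

```text
-0.0542 0.135 [13.9 -4.5 17.6] -3.07 heel [0.0406 0.0277 0.3307] toe [-0.0389  0.0004] 29.1
-0.0554 0.105 [15.8 -4.2 19.1] -3.45 heel [0.0411 0.0255 0.3045] toe [-0.039   0.0003] 29.4
-0.057 0.075 [19.1 -4.5 21.8] -3.74 heel [0.0418 0.0237 0.2922] toe [-0.0386 -0.0005] 29.7
```

```bash
cat > s7.py <<'E'
from r import *
import k
mv(-.050,.003,.18,dy,v=.03);mv(-.040,.003,.18,dy,v=.04);f=FB(F0);q=see([.044,.026,.33]);print(f,q.round(4),toeof(q))
mv(-.038,.001,.12,dy,v=.03);f=FB(F0);q=see([.045,.023,.29]);print(f,q.round(4),toeof(q))
m.gripper_to(.062);q=see([.045,.022,.26]);print("released",FB(F0),q.round(4),toeof(q),m.get_t())
np.save("q.npy",q)
k.GP=np.array([.020,0,.038]);k.TT=k.GP+TR.apply([0,0,.019])
t=toeof(q)
mv(t[0]+.0005,t[1]*0,q[2],dy,v=.06);print("at",FB(F0),m.get_t())
q=see(q);print(q.round(4))
m.gripper_to(.03);q=see(q);print("gripped",m.get_width(),FB(F0),TB(T0),q.round(4),toeof(q),m.get_t())
S=m.camera("scene");cv2.imwrite("pics/l1.png",cv2.resize(S["image"][160:260,285:405],None,fx=5,fy=5,interpolation=2))
E
python3 s7.py
```

```text
[ 2.8 -2.4 11.9] [0.045  0.0272 0.3366] [-0.0343 -0.0006]
[-6.6 -2.3 31.7] [0.0459 0.0238 0.2848] [-0.0347  0.0002]
released [-0.6 -0.7  2.7] [0.0455 0.0234 0.2764] [-0.0353  0.0005] 31.3333
at [0.  0.7 1.8] 31.8083
[0.0463 0.024  0.2703]
gripped 0.04777921206264152 [0.9 0.  1.2] [-0.04 -0.26  0.06] [0.0449 0.0229 0.2671] [-0.0361  0.0008] 32.2667
```

View pics/l1.png

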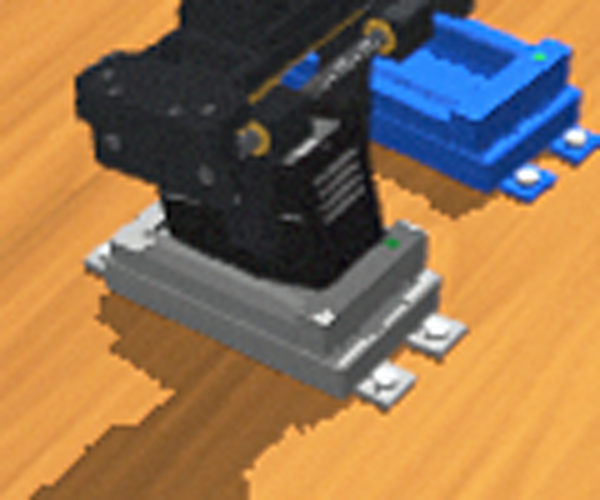

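```bash
sed -i 's/GP=np.array(\[0,0,.046\])/GP=np.array([.020,0,.038])/' k.py
cat > s8.py <<'E'
from r import *
q=np.array([.045,.0265,.31]);c=-.035;th=.31;z=.001
mv(c,z,th,dy,v=.03);f=FB(F0);q=see(q);print(f,q.round(4),toeof(q))
while 1:
    c-=.0012;mv(c,z,th,dy,v=.03);f=FB(F0);q=see(q);print(round(c,4),f,TB(T0)[1],"heel",q.round(4),"toe",toeof(q),round(m.get_t(),2))
    if f[0]>18 or abs(f[2])>15 or q[0]<.0402 or c<-.05:break
np.save("st2.npy",[c,z,th]);np.save("q.npy",q)
E
python3 s8.py
```

```text
[ 0.8  0.2 -1.6] [0.044  0.0271 0.2985] [-0.0363  0.0024]
-0.0362 [ 2.5 -0.1 -0.9] -0.86 heel [0.0434 0.0269 0.3045] toe [-0.0367  0.0017] 32.92
-0.0374 [ 6.3 -0.1 -2.3] -1.49 heel [0.0434 0.0276 0.3119] toe [-0.0366  0.0018] 33.22
-0.0386 [ 7.6 -1.9 -1.2] -1.72 heel [0.0429 0.0279 0.3136] toe [-0.037  0.002] 33.52
-0.0398 [ 8.3 -1.1 -0.7] -1.93 heel [0.0427 0.0288 0.318 ] toe [-0.0371  0.0026] 33.82
-0.041 [ 8.3 -1.   0.4] -2.17 heel [0.0417 0.0286 0.3151] toe [-0.0382  0.0026] 34.12
-0.0422 [ 8.8 -1.6  1.1] -2.26 heel [0.0414 0.0293 0.32  ] toe [-0.0384  0.0029] 34.42
-0.0434 [10.3 -0.8  1. ] -2.43 heel [0.0408 0.0295 0.3245] toe [-0.0388  0.0027] 34.72
-0.0446 [10.8 -1.6  1.1] -2.69 heel [0.0409 0.0306 0.337 ] toe [-0.0384  0.0028] 35.02
-0.0458 [11.4 -1.9  1.3] -2.82 heel [0.0399 0.0303 0.3383] toe [-0.0393  0.0024] 35.32
```

```bash
cat > s9.py <<'E'
from r import *
c,z,th=np.load("st2.npy");q=np.load("q.npy")
for i in range(14):
    th-=.03;z=max(z-.0004,-.0005);c-=.0004+np.clip((q[0]-.0398)*1.2,-.0003,.0015)
    mv(c,z,th,dy,v=.03);f=FB(F0);q=see([q[0],q[1]-.002,q[2]-.025]);print(round(c,4),round(th,3),f,TB(T0)[1],"heel",q.round(4),"toe",toeof(q),round(m.get_t(),2))
    if f[0]>19 or f[2]>17 or q[1]<.017:break
np.save("st2.npy",[c,z,th]);np.save("q.npy",q)
E
python3 s9.py
```

```text
-0.0463 0.28 [12.2 -2.4  4.3] -2.74 heel [0.0404 0.0276 0.303 ] toe [-0.0398  0.0026] 35.62
-0.0475 0.25 [11.5 -2.1  4.8] -2.82 heel [0.0405 0.0249 0.2796] toe [-0.0403  0.0017] 35.92
-0.0487 0.22 [12.6 -2.2  7.2] -2.9 heel [0.0403 0.022  0.25  ] toe [-0.0411  0.0012] 36.22
-0.0497 0.19 [13.1 -1.8  8.3] -2.94 heel [0.0397 0.0191 0.2206] toe [-0.0423  0.0007] 36.52
-0.05 0.16 [13.6 -2.2  8.5] -2.92 heel [0.0377 0.0161 0.1447] toe [-0.0454  0.004 ] 36.82
```

```bash
cat > s10.py <<'E'
from r import *
c,z,th=np.load("st2.npy");q=np.load("q.npy")
for i in range(9):
    th-=.03;z-=.0002
    mv(c,z,th,dy,v=.03);f=FB(F0)
    e=Ro.from_euler("z",-YW).apply(np.array(m.get_position())-toe(c,z,th,dy)[0])
    print(round(c,4),round(th,3),f,TB(T0)[1],e.round(4),round(m.get_t(),2))
    if f[0]>19 or f[2]>18:break
np.save("st2.npy",[c,z,th]);q=see([.041,.084*.05,.05]);print(q.round(4),toeof(q))
S=m.camera("scene");cv2.imwrite("pics/n1.png",cv2.resize(S["image"][160:260,285:405],None,fx=5,fy=5,interpolation=2))
E
python3 s10.py
```

```text
-0.05 0.13 [13.4 -1.7  9.3] -2.61 [0.0071 0.0001 0.0026] 37.07
-0.05 0.1 [12.6 -1.9 11.2] -2.39 [0.007  0.0001 0.0026] 37.32
-0.05 0.07 [13.  -2.8 12.4] -2.28 [0.0068 0.0001 0.0026] 37.57
-0.05 0.04 [11.  -1.2 11.7] -2.15 [0.0068 0.0001 0.0026] 37.82
-0.05 0.01 [12.5 -1.2 10.7] -2.25 [0.0068 0.0001 0.0025] 38.07
-0.05 -0.02 [ 9.3 -3.  22. ] -1.37 [0.0062 0.0003 0.0034] 38.32
[ 0.0391 -0.007  -0.0171] [-0.0449 -0.0055]
```

View pics/n1.png

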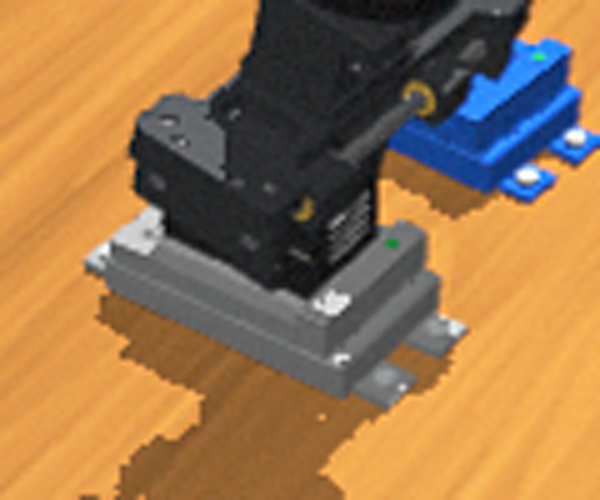

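```bash
cat > s11.py <<'E'
from r import *
c,z,th=np.load("st2.npy")
for cc in(-.047,-.044,-.042):
    mv(cc,z,-.01,dy,v=.03);print(cc,FB(F0),TB(T0)[1],round(m.get_t(),2))
m.gripper_to(.066);print(FB(F0),m.get_t())
p=np.array(m.get_position());m.line_to(list(p+[.0,0,.10]),v=.12);m.line_to(list(p+[-.02,-.16,.13]),v=.2)
print(m.get_t())
for n,s in(("scene",np.s_[150:270,260:420]),("top",np.s_[235:355,160:320])):
    I=m.camera(n);cv2.imwrite(f"pics/o_{n}.png",cv2.resize(I["image"][s],(400,300),interpolation=2))
    print(*fit([.5042,.167,-.0725] if n=="scene" else [.5028,.1637,-.073],box(-.042,.042,-.024,.024,.078),[I],r=.004))
cv2.imwrite("pics/o.png",np.hstack([cv2.imread(f"pics/o_{n}.png") for n in("scene","top")]))
q=see([.042,.001,.01]);print(q.round(4),toeof(q))
E
python3 s11.py
```

```text
-0.047 [ 4.1 -0.8 20.1] -0.46 38.67
-0.044 [-2.5 -2.6 26.6] 1.06 38.92
-0.042 [-7.3 -1.6 28.8] 2.02 39.17
[0.6 1.  2.4] 39.625
41.575
[ 0.50724281  0.16683839 -0.0069328 ] -0.6601970319300938
[ 0.50080398  0.16378657 -0.06904693] -1.1231406105431534
[0.0473 0.0042 0.1684] [-0.0355 -0.0099]
```

View pics/o.png

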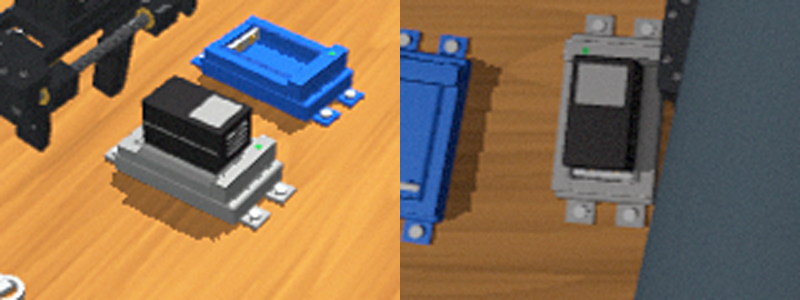

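```bash
cat > s12.py <<'E'
from r import *
m.gripper_to(0.0)
Rb=Ro.from_euler("z",YW);o=list((Rb*Ro.from_euler("xyz",[np.pi,0,np.pi/2])).as_euler("xyz"))
def pt(x,z):return list(Rb.apply([x,0,0])+[C[0],C[1],z])
for k_,x in enumerate((.026,-.028)):
    if k_==0:m.reach(pt(x,.12),o)
    else:m.line_to(pt(x,.09),v=.15)
    m.line_to(pt(x,.084),v=.1);m.hold(.1);f0=m.get_ft_force()[2];z=.084;first=1
    while z>.068:
        z-=.001;m.line_to(pt(x,z),v=.02);f=m.get_ft_force()[2]-f0
        if f>1.5:print(x,round(z,4),"z",round(m.get_position()[2],4),"F",round(f,1),round(m.get_t(),2))
        if f>14.5:break
    m.line_to(pt(x,.09),v=.1)
print(m.get_t())
E
python3 s12.py
```

```text
0.026 0.078 z 0.0785 F 5.6 45.57
0.026 0.077 z 0.0784 F 15.5 45.82
-0.028 0.078 z 0.0785 F 7.4 48.46
-0.028 0.077 z 0.0784 F 20.5 48.71
48.9917
```

```bash
cat > s13.py <<'E'
from k import *
p=np.array(m.get_position());m.line_to(list(p+[0,0,.11]),v=.15);m.hold(.3)
S=m.camera("scene")
for t in("piston","wrench","spraycan"):
    r=m.spot_point(S,t);print(t,[onz(S,x["at"],0).round(3) for x in r[:1]])
print(m.get_t(),F());m.close_job()
E
python3 s13.py
```

```text
piston [array([0.759, 0.   , 0.   ])]
wrench [array([ 0.368, -0.013,  0.   ])]
spraycan [array([0.704, 0.338, 0.   ])]
50.375 [ 0.9 -0.3 -0.2]
the job is handed in; nothing more can be done
```

The pack is on charge: it sits flat in the grey cradle, released, and the job was handed in at about 50 s of the 72 s allowed. There was no verdict from the system, so this rests on my own checks.

**What I did**
- I gripped the middle-sized pack, tilted it heel-up, set the toe on the bay floor and centred it by feeling both side walls.
- I then pushed it back against the sprung shoe.
- The first rocking attempts put the heel on top of the heel wall, because the pack pivoted in the pads. I let it rest there, re-gripped lower and nearer the heel, pushed back again (about 11–14 N along the bay) and rocked it down behind the wall.

**Last checks**
- **Flatness:** pressing gently on top with shut fingers met the pack at z = 0.0784 m at both the heel end and the toe end. It should be 0.078 m when home, so it is flat on the floor.
- **Final picture:** it showed the pack seated between the walls.
- **Bystanders:** the piston, wrench and spray can were found within about 12 mm of their first readings. That is within the recogniser's scatter; I saw nothing touch them.

**What went less well**
- **Hand force:** it reached about 30 N twice, 32 N with the heel resting on the wall and 29 N while easing the pack home. That is over the advised level for the hand. The pack–cradle force itself could not be measured, but I would expect it to have stayed below the 70 N limit.
- **Camera fits:** edge fits of the seated pack disagreed by several mm, and the scene fit was clearly wrong. I trusted the touch heights instead.

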